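# Lid the tube rack and hold it home in the code reader's corner

## Robot

A 6-joint arm with a two-finger parallel gripper is mounted at the origin on a cart in front of the work surface, level with it; the furniture and walls round the work are solid. World frame = base frame: x ahead of the robot, y to its left, z up, the work surface at z = 0. Lengths are in m, angles in degrees, forces in N, time in s.
With the tool pointing down it reaches from about 0.225 to 0.725 m from the base axis. Payload 3.1 kg.
Tool frame: the origin (TCP) lies midway between the tips of the shut fingers; the grasp point (between the pads) lies 19 mm behind it; z points along the fingers, y is the line along which they close (so a half turn about z gives the same grasp; the last joint's range is limited). The gripper opens to 85 mm and grips with 20 to 120 N. Pads are 22 mm wide; open, the fingers measure 114 mm over their backs; the gripper's body (76 mm by 85 mm) begins 54 mm behind the grasp point. The pads swing forward as they close: fully open they stand 13 mm farther back than shut.
Start: joints at [-83.526, 2.75, 5.684, 92.934, 0, 82.678], TCP at [0.125, -0.51, 0.231] pointing down, gripper open.
Joint ranges: [-166.93, 166.93], [-56.73, 111.36], [-69.38, 81.34], [-121.58, 131.49], [-85.45, 84.26], [-180, 180]. Speed limits (degrees/s): [159.86, 159.86, 180, 180, 180, 180].

## Interface

Orientations are given as a 3x3 rotation matrix whose columns are the frame's x, y, z axes.
In Python, from plant import arm gives the robot as it stands.
- The arm moves only by the shell command python3 nudge.py FILE [FORCE], which reads ROWS from the file FILE. ROWS is a JSON object whose key "segments" holds a list of rows, 1 to 20 of them, each of 7 numbers: dx, dy, dz in units of 20 mm, then a rotation vector rx, ry, rz in units of 4 degrees, then the finger opening in m; each row is the pose to reach, as a shift and turn from the pose commanded when the command began, along the tool's axes at that moment; what a row does not reach only later rows make up. A row lasts 1/10 s, in which the tool goes at most 0.05 m and 8.59 degrees, less where a joint would pass 70% of its speed; a pose out of reach is approached as far as the arm can. The fingers move at their own pace and stop on an object; FORCE is the grip in N (left out, the last holds). Time passes only in rows, so rows that do not move let the fingers close. It prints the time, the measured TCP pose, the force, the opening and the grip force at its end. Input that does not fit is refused with a message, and nothing moves.
- arm.state(): the state, without advancing time (a new reading comes with each control period).
- arm.get_image(name): name is "scene" or "top"; returns the picture (400x640x3 uint8, blue, green, red); there is no depth.
- arm.calibration(name): a dict with "intrinsics" (3x3 intrinsics, pixels), "D" ([k1, k2, p1, p2, k3] as OpenCV has them; the pictures are not rectified), "R" (3x3) and "t" (3): a world point X has camera coordinates R X + t. Camera axes: x right, y down, z forward; pixel columns grow to the right and rows downward; lengths in m; the calibration is good to about 2 mm. A picture is of the moment at which its call begins. calibration takes no time and is no camera call.
- arm.close_job(): hands the job in; it is judged then, once.
The state is a dict: "time": time; "joint_positions": joint angles; "qvel": joint speeds; "joint_torque": joint torques, N m; "position": TCP position; "tool_rot": TCP orientation; "force": force on the tool from outside, world axes, zero at the start; "ft_torque": the same for the moment, N m; "finger_gap": finger opening in m; "grasp_force": force on a finger pad.
Only numpy, scipy, OpenCV 4.12 (cv2) and the standard library are available. Lean on these libraries where they do the work, as an engineer would, in place of code of your own. Each camera call takes 0.05 s, during which the arm holds its last target. There are 200 camera calls.

## Task

Put the lid squarely on the rack of micro tubes so that its four feet drop inside the rim, then, keeping the rack upright, set it with its lid on the reader's top and press it fully into the corner, so that it stands flat against both stops at once with both spring pins pushed in: a long side against the two far posts, an end against the left bar. The pins push the rack out again if you let go, so finish while still holding it pressed home, and leave the other things on the trolley where they are.

Things in the scene. Friction and masses are not known exactly. Their poses are not given: they have to be found in the camera images.
- tube_rack: white rack with 24 grey-capped tubes fixed in it, 56 (x) x 81 (y) x 44 (z) mm, 0.25 kg. Origin: centre of its underside; z up. Its 3 mm thick rim stands 7 mm above the caps (inside 50 x 75 mm). The same after a half turn. Grip it across its 56 mm width, at the middle of its long sides, so that a finger fits between the far stop posts.
- rack_lid: white lid: plate 52 (x) x 77 (y) x 4 mm on four tapered feet 5.5 mm tall; on top a rib 12 (x) x 40 (y) x 16 mm tall to lift it by. Origin: centre, at the feet's tips; z up; plate top at 9.5, rib top at 25.5 mm. The same after a half turn. Seated, its x is along the rack's x and its origin 38.5 mm above the rack's; 2 mm play to each side, self-guiding from about 4 mm off. 0.06 kg.
- reader: low white code reader 125 (x) x 108 (y) mm, flat slippery grey top at 32 mm, fixed. Origin: centre of its underside; x to its far side, y to its left, z up. The far stop (two posts) and the left stop (a bar) make a square corner; dark window under the rack's place. A home rack has its origin at x = 17, y = -2.5, z = 32 mm in this frame, its x along the reader's x (or half a turn).
- corner (a point): the corner where the inner faces of the far and left stops would meet, on the reader's top; axes as the reader's. The home rack lies on the -x, -y side of it.
- far_stop: the far stop: two smooth, slippery aluminium posts, 10 mm thick, 24 mm high above the reader's top, in line along the reader's y; their inner faces look to the reader's -x. The gap between them, 46 mm wide from y = -25 to +21 mm in the reader's frame, lets a finger in at the middle of the rack's long side. Frame as the reader's (origin at the reader's origin).
- left_stop: the left stop bar, smooth and slippery, 10 mm thick, 24 mm high above the reader's top, 70 mm long, running along the reader's x; its inner face looks to the reader's -y. Frame as the reader's.
- far_pin (a joint): 6 mm spring pin that stands 4 mm out of the right post of the far stop, 14 mm above the reader's top: 0 = out, 0.004 m = flush with the post. Pushes back with 1.4 N (out) to 2.8 N (flush).
- left_pin (a joint): the same kind of pin in the left bar, 14 mm above the reader's top; same values and forces.
- tube_bag: clear bag of purple-capped tubes, about 120 x 120 x 76 mm, fixed in the middle of the trolley; its bulk is centred 13 mm to -x and 39 mm to +y of its origin
- lab_timer: bystander: white bench timer 64x68x19 mm lying near the front left of the trolley; origin at the centre of its underside
- dropper_amber: bystander: amber dropper bottle with blue teat, 30 mm across, 101 mm tall, standing near the front edge; origin at the centre of its underside
- dropper_white: bystander: white dropper bottle, 30 mm across, 101 mm tall, standing near the front edge; origin at the centre of its underside
- marker: bystander: marker pen 127 mm long, 11 mm thick, lying along the front edge; origin at the centre of its underside
- sample_tube: bystander: capped sample tube 78 mm long, 16 mm thick, lying near the right edge; origin at the centre of its underside
- tape_roll: bystander: roll of white tape, 73 mm across, 25 mm high, lying at the back; origin at the centre of its underside
- lancet_box: bystander: closed carton 100x60x45 mm at the back of the trolley; origin at the centre of its underside
- slide_packet: bystander: closed packet 80x52x24 mm lying on the carton; origin at the centre of its underside

How it is judged (in metres and radians):
On the way:
1. the lid is seated on the rack, its feet inside the rim (horizontal distance between rack_lid and tube_rack below 0.006 m and z of rack_lid in the frame of tube_rack between 0.035 and 0.0405 m and angle between the z axis of rack_lid and the z axis of tube_rack, either way round below 0.06 rad), for 0.2 s.
At the end, for the whole second after the job is handed in: Lid seated on the rack (6 mm sideways, 2 mm in height); rack flat on the reader (4 mm, 0.08 rad), square to it (0.05 rad), long side to the far posts, over 0.5 N on each stop, both pins in by over 3 mm, still, and held: over 1 N from the fingers on rack or lid (all of step 1 and z of tube_rack in the frame of reader between 0.029 and 0.036 m and angle between tube_rack's own z axis and vertical below 0.08 rad and angle between the y axis of tube_rack and the y axis of reader, either way round below 0.05 rad and contact force between tube_rack and far_stop above 0.5 N and contact force between tube_rack and left_stop above 0.5 N and value of joint each of far_pin, left_pin above 0.003 m and linear speed of tube_rack below 0.02 m/s and (contact force between the fingers and tube_rack above 1 N or contact force between the fingers and rack_lid above 1 N)); the arm keeps its last pose, push and grip.
It fails at once if the tube rack is tipped by more than about 20 degrees (angle between tube_rack's own z axis and vertical above 0.35 rad).
It fails at once if a bystander is moved by more than 3 cm (distance of any of lab_timer, dropper_amber, dropper_white, marker, sample_tube, tape_roll, lancet_box, slide_packet from where it was at the start of the episode above 0.03 m).
It also fails if it takes over 67 s, if anything falls off the work surface, if the arm or the gripper's body presses on something with over 40 N, if the wrist force passes 120 N, or if a joint passes its speed limit or range.

## Working session

There is one attempt and no reset: what is moved stays moved. The work goes in short steps, Python scripts to look and compute and a shell command to move; the robot and the scene stay as the last step left them, time stands still between calls to the robot, and variables do not carry over. Pictures are saved under pics/ and viewed, at most 10 in all, crops included, and the job is handed in when it is done.

```bash
ls; mkdir -p pics
python3 - <<'E'
from plant import arm
import cv2,numpy as np
np.set_printoptions(precision=4,suppress=True)
for n in("scene","top"):
    im=arm.get_image(n); cv2.imwrite(f"pics/{n}0.png",im)
    c=arm.calibration(n); R=np.array(c["R"]);t=np.array(c["t"])
    print(n,c["intrinsics"],c["D"],"pos",-R.T@t,"fwd",R[2])
s=arm.state();print(s["position"],s["tool_rot"],s["time"],s["finger_gap"])
E
```

```text
nudge.py
pics
plant.py
scene [[441.4424   0.     314.28  ]
 [  0.     441.4424 203.5216]
 [  0.       0.       1.    ]] [0.0404 0.     0.     0.     0.    ] pos [0.1671 0.6659 0.7163] fwd [ 0.3759 -0.6733 -0.6367]
top [[460.1953   0.     312.3679]
 [  0.     460.1953 195.4513]
 [  0.       0.       1.    ]] [-0.0246  0.      0.      0.      0.    ] pos [0.4202 0.0091 0.9001] fwd [ 0.1585 -0.0118 -0.9873]
[ 0.1251 -0.5093  0.2302] [[ 0.9711  0.2385 -0.0003]
 [ 0.2385 -0.9711  0.0021]
 [ 0.0003 -0.0021 -1.    ]] 0.1 0.08539021358380967
```

View pics/scene0.png

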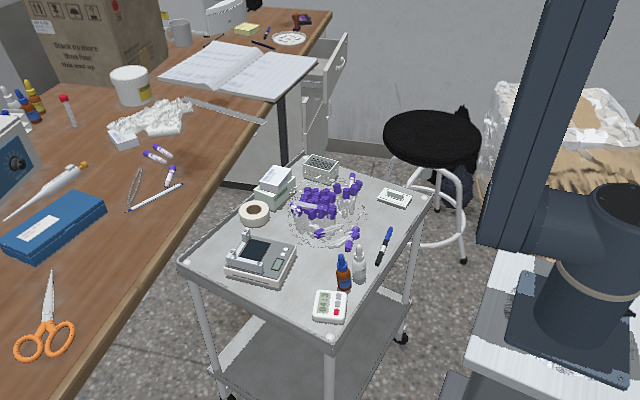

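View pics/top0.png

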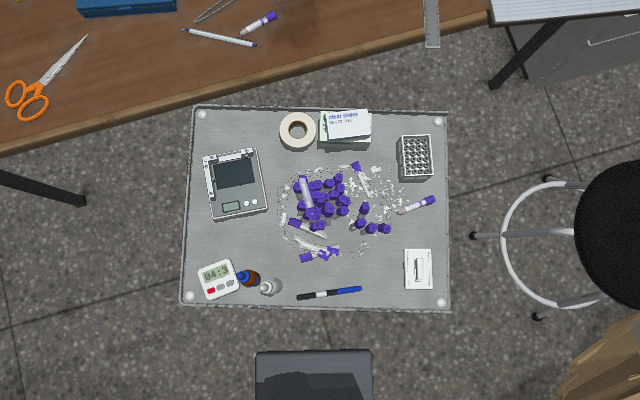

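The scene picture shows the rack near (320,168), the lid near (394,198) and the reader near (260,258). The top picture has the rack near (416,156), the lid near (418,270) and the reader near (236,184), with the stops at its upper and left sides. Next, enlarged crops.

```bash
cat > h.py <<'E'
import cv2,numpy as np
from plant import arm
np.set_printoptions(precision=4,suppress=True)
C={n:arm.calibration(n) for n in("scene","top")}
def ray(n,uv):
    c=C[n];R=np.array(c["R"]);t=np.array(c["t"])
    p=cv2.undistortPoints(np.array(uv,float).reshape(-1,1,2),np.array(c["intrinsics"]),np.array(c["D"])).reshape(-1,2)
    return -R.T@t,np.c_[p,np.ones(len(p))]@R
def plane(n,uv,z):
    o,d=ray(n,uv); return o+d*((z-o[2])/d[:,2])[:,None]
def tri(us,ut):
    (a,d),(b,e)=ray("scene",us),ray("top",ut);out=[]
    for p,q in zip(d,e):
        s=np.linalg.lstsq(np.c_[p,-q],b-a,rcond=None)[0]
        A,B=a+p*s[0],b+q*s[1]; out.append(np.r_[(A+B)/2,np.linalg.norm(A-B)])
    return np.array(out)
def proj(n,X):
    c=C[n];return cv2.projectPoints(np.array(X,float).reshape(-1,1,3),cv2.Rodrigues(np.array(c["R"]))[0],np.array(c["t"]),np.array(c["intrinsics"]),np.array(c["D"]))[0].reshape(-1,2)
def crop(im,x,y,w,h,k): return cv2.resize(im[y:y+h,x:x+w],None,fx=k,fy=k,interpolation=cv2.INTER_CUBIC)
E
python3 - <<'E'
import cv2,numpy as np
from h import crop
s=cv2.imread("pics/scene0.png");t=cv2.imread("pics/top0.png")
a=np.hstack([crop(t,196,140,80,85,5),crop(s,220,220,80,85,5)])[:, :800]
cv2.imwrite("pics/reader.png",a)
b=np.hstack([crop(t,390,125,50,60,8),crop(s,295,145,50,60,8)])[:290]
b=np.hstack([crop(t,390,130,50,36,8),crop(s,297,150,50,36,8)])
b2=np.hstack([crop(t,395,240,50,37,8),crop(s,370,180,50,37,8)])
b=np.hstack([crop(t,392,130,50,54,5),crop(s,297,147,50,54,5)])
b2=np.hstack([crop(t,395,243,50,54,5),crop(s,370,172,50,54,5)])
cv2.imwrite("pics/rl.png",np.vstack([b,b2]))
E
```

```text
(no output)
```

View pics/reader.png

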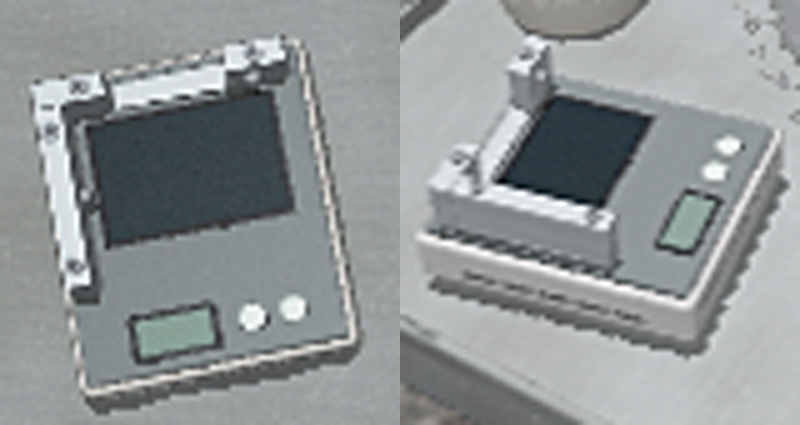

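View pics/rl.png

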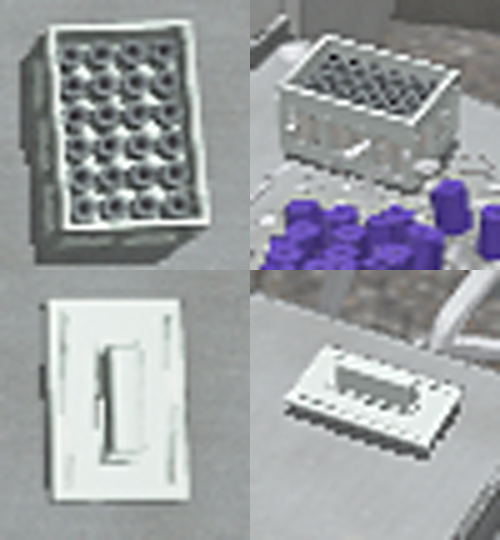

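The reader's window, grey top and stops are clear, with the bar on the left and the posts at the far side. The rack's and lid's long sides run roughly along world x. In the top picture the rack's rim corners are near (401.5,135.5), (429,134), (434,175) and (405,175). The lid plate's are near (405,249), (432,249), (432.5,288.5) and (405.5,289). Now I'll measure these with masks.

Run:
```python
from h import *
s=cv2.imread("pics/scene0.png");t=cv2.imread("pics/top0.png")
def sub(img,pts): # subpixel corners
    g=cv2.cvtColor(img,cv2.COLOR_BGR2GRAY)
    return cv2.cornerSubPix(g,np.array(pts,np.float32).reshape(-1,1,2),(3,3),(-1,-1),(3,50,.01)).reshape(-1,2)
def c(off,pts,k=5): return [((x+.5)/k-.5+off[0],(y+.5)/k-.5+off[1]) for x,y in pts]
rt=c((392,130),[(48,28),(187,21),(210,225),(66,228)]); rs=c((297,147),[(30,84),(75,37),(210,72),(168,124)])
lt=c((395,243),[(50,30),(185,30),(188,228),(53,229)]); ls=c((370,172),[(40,135),(80,78),(213,130),(177,174)])
dt=c((196,140),[(88,395),(355,338),(298,38)]); ds=c((220,220),[(285,303),(383,130),(160,82)])
for n,a,b in(("rack",rs,rt),("lid",ls,lt),("reader BL BR TR",ds,dt)):
    for a2,b2 in((a,b),(sub(s,a),sub(t,b))): print(n,"\n",tri(a2,b2))
# masks, top picture
for n,(x0,y0,x1,y1) in(("rack",(388,126,444,192)),("lid",(396,240,442,298))):
    g=cv2.cvtColor(t[y0:y1,x0:x1],cv2.COLOR_BGR2GRAY)
    th,m=cv2.threshold(g,0,255,cv2.THRESH_OTSU)
    cs=max(cv2.findContours(m,0,1)[0],key=cv2.contourArea); r=cv2.minAreaRect(cs)
    print(n,th,np.array(r[0])+[x0,y0],r[1],r[2])
    bx=cv2.boxPoints(r)+[x0,y0]; z=.044 if n=="rack" else .0095
    P=plane("top",bx,z); print(P.mean(0),[np.linalg.norm(P[i]-P[i-1]) for i in range(4)],[np.degrees(np.arctan2(*(P[i]-P[i-1])[1::-1])) for i in range(4)])
```

```text
rack 
 [[ 0.6705 -0.1748  0.0472  0.0003]
 [ 0.673  -0.2294  0.0447  0.0007]
 [ 0.592  -0.2329  0.045   0.0001]
 [ 0.5908 -0.1781  0.0457  0.0026]]
rack 
 [[ 0.6678 -0.1755  0.0474  0.0004]
 [ 0.6683 -0.2254  0.0512  0.0028]
 [ 0.5921 -0.2291  0.0491  0.0015]
 [ 0.5916 -0.1764  0.0489  0.0008]]
lid 
 [[ 0.4541 -0.178   0.006   0.0022]
 [ 0.4529 -0.23    0.0078  0.0017]
 [ 0.3781 -0.2274  0.0028  0.0004]
 [ 0.3794 -0.1733  0.0128  0.0007]]
lid 
 [[ 0.4547 -0.1766  0.0075  0.0003]
 [ 0.4518 -0.2268  0.0114  0.0039]
 [ 0.3786 -0.2258  0.0068  0.001 ]
 [ 0.3798 -0.1748  0.0057  0.0003]]
reader BL BR TR 
 [[0.5212 0.1886 0.0302 0.0029]
 [0.5385 0.0861 0.0302 0.0017]
 [0.6518 0.1049 0.0264 0.0144]]
reader BL BR TR 
 [[0.5199 0.1893 0.0314 0.0002]
 [0.5395 0.0873 0.0249 0.0023]
 [0.6538 0.1057 0.0206 0.0135]]
rack 129.0 [415.5 158.5] (54.99999237060547, 64.99998474121094) -0.0
[ 0.6253 -0.2006  0.044 ] [np.float64(0.10457074239403796), np.float64(0.1277161242360454), np.float64(0.107086036904635), np.float64(0.12811231828908468)] [np.float64(88.63444635589357), np.float64(-2.983165138945516), np.float64(-91.20460041790837), np.float64(175.89628117026555)]
lid 191.0 [418.5 268.5] (39.0, 27.0) 90.0
[ 0.4166 -0.2016  0.0095] [np.float64(0.07398489881368184), np.float64(0.052364305971425745), np.float64(0.07408975905722995), np.float64(0.051702149803578776)] [np.float64(-3.1929856190462877), np.float64(-91.50511167122649), np.float64(176.29699242752253), np.float64(88.40351237226334)]
```

Run:
```python
from h import *
t=cv2.imread("pics/top0.png");s=cv2.imread("pics/scene0.png")
def quad(n,img,box,k,mk,z,show=1):
    x0,y0,x1,y1=box; im=cv2.resize(img[y0:y1,x0:x1],None,fx=k,fy=k,interpolation=cv2.INTER_CUBIC)
    m=mk(im); c=max(cv2.findContours(m,0,1)[0],key=cv2.contourArea).reshape(-1,2)
    uv=(c+.5)/k-.5+[x0,y0]; P=plane(n,uv,z)[:,:2]
    h=cv2.convexHull(P.astype(np.float32)*1000); r=cv2.minAreaRect(h)
    print(n,box,"centre mm",np.array(r[0]),"size",np.array(r[1]),"ang",r[2]%90)
    return r
g=lambda im:cv2.cvtColor(im,cv2.COLOR_BGR2GRAY)
for n,im,bw in(("top",t,(200,142,268,220)),("scene",s,(222,225,300,300))):
    quad(n,im,bw,6,lambda i:cv2.inRange(g(i),0,75),.032)
for th in(190,205,215): quad("top",t,(396,240,442,298),6,lambda i:cv2.inRange(g(i),th,255),.0095)
for th in(205,215): quad("scene",s,(374,184,416,212),6,lambda i:cv2.inRange(g(i),th,255),.0095)
c=lambda off,pts:[((x+.5)/5-.5+off[0],(y+.5)/5-.5+off[1]) for x,y in pts]
P=plane("top",c((196,140),[(88,395),(355,338),(298,38)]),.032);print("BL BR TR",P)
d=P[2]-P[1];print("yaw right edge",np.degrees(np.arctan2(d[1],d[0])),np.linalg.norm(d));d=P[0]-P[1];print(np.degrees(np.arctan2(d[1],d[0]))-90,np.linalg.norm(d))
# stop tops z=.056: bar inner edge (top,bottom), far posts inner edge
B=plane("top",c((196,140),[(65,125),(90,290),(105,75),(60,78)]),.056);print(B)
P=plane("top",c((392,130),[(48,28),(187,21),(210,225),(66,228)]),.044);print("rack",P,P.mean(0))
```

```text
top (200, 142, 268, 220) centre mm [607.4315 153.3506] size [54.3713 80.7644] ang 9.855875968933105
scene (222, 225, 300, 300) centre mm [610.5065 139.7093] size [52.1408 57.4454] ang 10.187678337097168
top (396, 240, 442, 298) centre mm [ 416.9277 -200.8575] size [52.0767 76.463 ] ang 88.74590301513672
top (396, 240, 442, 298) centre mm [ 416.9246 -200.826 ] size [51.3639 75.8974] ang 88.8266830444336
top (396, 240, 442, 298) centre mm [ 416.839  -200.8934] size [51.0249 75.2256] ang 88.58557891845703
scene (374, 184, 416, 212) centre mm [ 418.2216 -202.973 ] size [53.394  78.0092] ang 89.01728057861328
scene (374, 184, 416, 212) centre mm [ 417.9201 -202.7536] size [52.3533 77.3223] ang 88.56907653808594
BL BR TR [[0.5197 0.1876 0.032 ]
 [0.539  0.0863 0.032 ]
 [0.6571 0.1073 0.032 ]]
yaw right edge 10.100059868099343 0.11996928020911746
10.812800779803936 0.10317116097307324
[[0.619  0.1922 0.056 ]
 [0.5561 0.1823 0.056 ]
 [0.638  0.1774 0.056 ]
 [0.6372 0.1943 0.056 ]]
rack [[ 0.6713 -0.1756  0.044 ]
 [ 0.6729 -0.2297  0.044 ]
 [ 0.5923 -0.2331  0.044 ]
 [ 0.5924 -0.178   0.044 ]] [ 0.6322 -0.2041  0.044 ]
```

```bash
cat >> h.py <<'E'
def go(x,y,z,yaw):
    from scipy.spatial.transform import Rotation as Q
    s=arm.state();R=np.array(s["tool_rot"]);p=np.array(s["position"])
    w=np.radians(yaw);G=np.array([[np.cos(w),np.sin(w),0],[np.sin(w),-np.cos(w),0],[0,0,-1]])
    print("t",round(s["time"],2),"d",R.T@(np.array([x,y,z])-p),"rot",Q.from_matrix(R.T@G).as_rotvec(degrees=True),
      "yaw",np.degrees(np.arctan2(R[1,0],R[0,0])).round(2),"F",np.array(s["force"]),"gap",s["finger_gap"])
E
python3 -c "
from h import *
go(.4172,-.2018,.10,-1.3)"
```

```text
t 0.1 d [ 0.3569 -0.2287  0.1308] rot [-0.1232  0.0013 15.0982] yaw 13.8 F [ 0.1199 -0.1759  0.0482] gap 0.08539021358380967
```

Units first: shifts go in units of 20 mm and turns go in units of 4 degrees. So 0.357 m is 17.85, 0.24 m is 12, 15.1 degrees is 3.775.

```bash
echo '{"segments":[[6,-4,1,0,0,1.25,0.04],[12,-8,3,0,0,2.5,0.04],[17.85,-11.435,6.5,0,0,3.775,0.04],[17.85,-11.435,6.5,0,0,3.775,0.04],[17.85,-11.435,6.5,0,0,3.775,0.04],[17.85,-11.435,6.5,0,0,3.775,0.04],[17.85,-11.435,6.5,0,0,3.775,0.04],[17.85,-11.435,6.5,0,0,3.775,0.04],[17.85,-11.435,6.5,0,0,3.775,0.04],[17.85,-11.435,6.5,0,0,3.775,0.04],[17.85,-11.435,6.5,0,0,3.775,0.04],[17.85,-11.435,6.5,0,0,3.775,0.04],[17.85,-11.435,6.5,0,0,3.775,0.04],[17.85,-11.435,6.5,0,0,3.775,0.04],[17.85,-11.435,6.5,0,0,3.775,0.04],[17.85,-11.435,6.5,0,0,3.775,0.04]]}' > mv.in && python3 nudge.py mv.in; python3 -c "
from h import *
go(.4172,-.2018,.012,-1.3);print(arm.state()['joint_positions'])"
```

```text
time: 1.7
position: [0.4172, -0.2032, 0.1016]
tool_rot: [[1.0, -0.024, 0.0], [-0.024, -1.0, -0.0], [0.0, 0.0, -1.0]]
force: [-0.3, 0.6, -0.3]
finger_gap: 0.0399
grasp_force: 0.0
t 1.7 d [-0.     -0.0014  0.0896] rot [ 0.0137 -0.0223 -0.0764] yaw -1.38 F [-0.2945  0.6061 -0.2588] gap 0.039887757982851255
[-34.2596  -5.7733 -17.4511  78.296    0.0006 147.1169]
```

```bash
echo '{"segments":[[0,-0.07,2,0,0,0,0.04],[0,-0.07,3.5,0,0,0,0.04],[0,-0.07,4,0,0,0,0.04],[0,-0.07,4.475,0,0,0,0.04],[0,-0.07,4.475,0,0,0,0.04],[0,-0.07,4.475,0,0,0,0.04],[0,-0.07,4.475,0,0,0,0.005],[0,-0.07,4.475,0,0,0,0.005],[0,-0.07,4.475,0,0,0,0.005],[0,-0.07,4.475,0,0,0,0.005],[0,-0.07,4.475,0,0,0,0.005],[0,-0.07,4.475,0,0,0,0.005],[0,-0.07,4.475,0,0,0,0.005],[0,-0.07,4.475,0,0,0,0.005]]}' > mv.in && python3 nudge.py mv.in 40
python3 -c "
from h import *
cv2.imwrite('pics/s1.png',np.vstack([crop(arm.get_image('scene'),330,140,120,85,5)]));go(.4172,-.2018,.13,-1.3)"
```

```text
time: 3.1
position: [0.4185, -0.2019, 0.0133]
tool_rot: [[1.0, -0.023, 0.002], [-0.023, -1.0, -0.002], [0.002, 0.001, -1.0]]
force: [-0.7, 0.6, 6.6]
finger_gap: 0.0109
grasp_force: 41.6
t 3.15 d [-0.001   0.0001 -0.1167] rot [ 0.0846 -0.1347  0.0002] yaw -1.3 F [0.6033 0.0558 6.5329] gap 0.01070175433563483
```

View pics/s1.png

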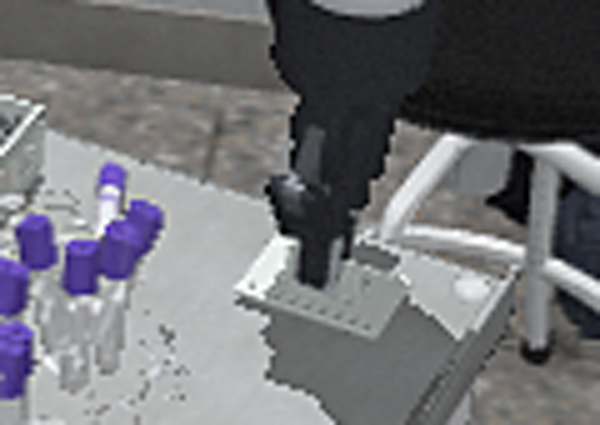

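Lid gripped by the rib, seen at crop (320,270) with the plate flat. Lifting it to above the rack.

```bash
echo '{"segments":[[0,0,-1,0,0,0,0.005],[0,0,-3,0,0,0,0.005],[0,0,-5,0,0,0,0.005],[2,0,-5,0,0,-0.25,0.005],[4,0,-5,0,0,-0.5,0.005],[6,0,-5,0,0,-0.95,0.005],[8,0,-5,0,0,-0.95,0.005],[9.5,0,-5,0,0,-0.95,0.005],[10.5,-0.1,-5,0,0,-0.95,0.005],[10.7,-0.1,-5,0,0,-0.95,0.005],[10.7,-0.1,-5,0,0,-0.95,0.005],[10.7,-0.1,-5,0,0,-0.95,0.005],[10.7,-0.1,-5,0,0,-0.95,0.005],[10.7,-0.1,-5,0,0,-0.95,0.005]]}' > mv.in && python3 nudge.py mv.in
python3 - <<'E'
from h import *
go(.633,-.2045,.065,2.5)
t=arm.get_image('top');s=arm.get_image('scene');cv2.imwrite('pics/t2r.png',t);cv2.imwrite('pics/s2r.png',s)
cv2.imwrite('pics/m2.png',np.hstack([crop(t,380,110,66,80,6),crop(s,285,110,66,80,6)]))
E
```

```text
time: 4.55
position: [0.6306, -0.2043, 0.1122]
tool_rot: [[0.999, 0.043, -0.0], [0.043, -0.999, -0.0], [-0.0, 0.0, -1.0]]
force: [0.4, -0.2, -1.6]
finger_gap: 0.0109
grasp_force: 40.8
t 4.55 d [0.0024 0.0003 0.0472] rot [ 0.0036  0.0011 -0.0414] yaw 2.46 F [ 0.4227 -0.1805 -1.5662] gap 0.010947514725174658
```

View pics/m2.png

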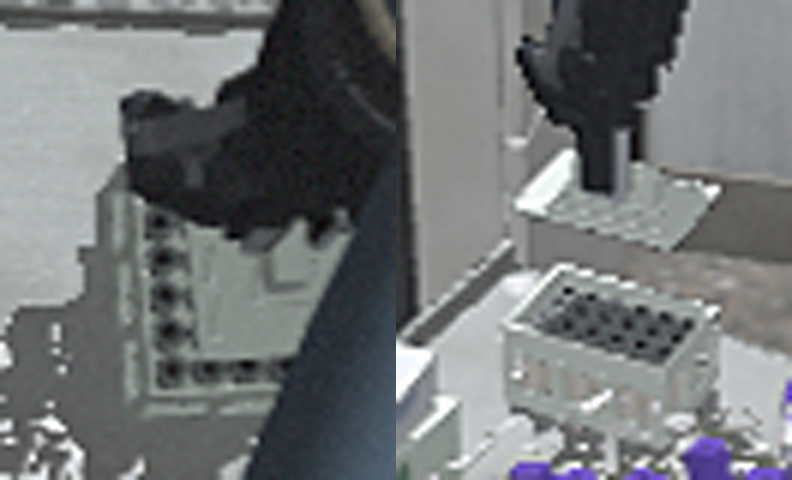

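The lid hangs level above the rack. In the scene crop its plate corners are at (121,207), (176,150), (324,187) and (272,250), after taking off the panel offset. I'll check its offset from the rack with the scene camera for both.

Run:
```python
from h import *
c=lambda off,pts,k:[((x+.5)/k-.5+off[0],(y+.5)/k-.5+off[1]) for x,y in pts]
P=plane("scene",c((285,110),[(121,207),(176,150),(324,187),(272,250)],6),.1084);print(P,P.mean(0))
P=plane("scene",c((297,147),[(30,84),(75,37),(210,72),(168,124)],5),.044);print(P,P.mean(0))
P=plane("scene",c((285,110),[(108,325),(160,265),(322,310),(270,374)],6),.044);print(P.mean(0))
```

```text
[[ 0.6635 -0.1769  0.1084]
 [ 0.6653 -0.2295  0.1084]
 [ 0.5934 -0.2321  0.1084]
 [ 0.5906 -0.177   0.1084]] [ 0.6282 -0.2039  0.1084]
[[ 0.6731 -0.1788  0.044 ]
 [ 0.6739 -0.2303  0.044 ]
 [ 0.5926 -0.2343  0.044 ]
 [ 0.5906 -0.1806  0.044 ]] [ 0.6326 -0.206   0.044 ]
[ 0.6329 -0.2047  0.044 ]
```

Scaled: 0.055 m is 2.75, 0.0035 m is 0.175.

```bash
echo '{"segments":[[0.175,0.05,1,0,0,0,0.005],[0.175,0.05,2,0,0,0,0.005],[0.175,0.05,2.4,0,0,0,0.005],[0.175,0.05,2.55,0,0,0,0.005],[0.175,0.05,2.65,0,0,0,0.005],[0.175,0.05,2.75,0,0,0,0.005],[0.175,0.05,2.75,0,0,0,0.005],[0.175,0.05,2.75,0,0,0,0.005]]}' > mv.in && python3 nudge.py mv.in; echo '{"segments":[[0,0,0.1,0,0,0,0.005],[0,0,0.2,0,0,0,0.005],[0,0,0.25,0,0,0,0.005],[0,0,0.25,0,0,0,0.005],[0,0,0.25,0,0,0,0.005]]}' > mv.in && python3 nudge.py mv.in
```

```text
time: 5.45
position: [0.6354, -0.2051, 0.0577]
tool_rot: [[0.999, 0.044, 0.001], [0.044, -0.999, -0.001], [0.001, 0.001, -1.0]]
force: [-1.0, -0.1, 0.1]
finger_gap: 0.0105
grasp_force: 40.8
time: 5.95
position: [0.6349, -0.2049, 0.0519]
tool_rot: [[0.999, 0.044, -0.0], [0.044, -0.999, -0.0], [-0.0, 0.0, -1.0]]
force: [0.3, 0.2, 0.7]
finger_gap: 0.0104
grasp_force: 41.0
```

Scaled: -0.1 m is -5, -0.2 m is -10.

```bash
echo '{"segments":[[0,0,0.05,0,0,0,0.005],[0,0,0.05,0,0,0,0.005],[0,0,0.05,0,0,0,0.02],[0,0,0.05,0,0,0,0.035],[0,0,0.05,0,0,0,0.035],[0,0,-1,0,0,0,0.035],[0,0,-2.5,0,0,0,0.035],[0,0,-5,0,0,0,0.035],[-2.5,0,-7.5,0,0,0,0.035],[-5,0,-7.5,0,0,0,0.035],[-7.5,0,-7.5,0,0,0,0.035],[-10,0,-7.5,0,0,0,0.035],[-10,0,-7.5,0,0,0,0.085],[-10,0,-7.5,0,0,0,0.085]]}' > mv.in && python3 nudge.py mv.in
python3 - <<'E'
from h import *
t=arm.get_image('top');s=arm.get_image('scene');cv2.imwrite('pics/t3r.png',t);cv2.imwrite('pics/s3r.png',s)
cv2.imwrite('pics/m3.png',np.hstack([crop(t,380,118,66,80,6),crop(s,285,130,66,80,6)]))
E
```

```text
time: 7.35
position: [0.4331, -0.2136, 0.202]
tool_rot: [[0.999, 0.041, -0.0], [0.041, -0.999, -0.0], [-0.0, 0.0, -1.0]]
force: [-0.1, -1.0, -0.8]
finger_gap: 0.063
grasp_force: 0.0
```

View pics/m3.png

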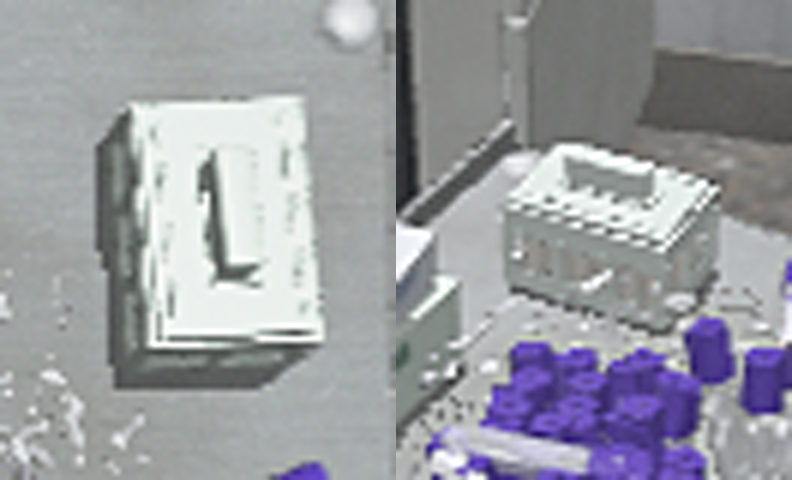

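Lid sits flat on the rack in both views, with an even rim border all round. Now the rack grasp.

```bash
python3 -c "
from h import *
print(proj('top',[[.6215,-.1655,.02],[.6215,-.15,.02],[.6435,-.15,.02],[.6435,-.1655,.02]]))
go(.6325,-.205,.12,2.5);go(.6325,-.205,.006,2.5)"
```

```text
[[395.0994 163.2984]
 [387.2352 163.4744]
 [386.6585 152.5817]
 [394.4921 152.4101]]
t 7.45 d [ 0.197  -0.0005  0.0823] rot [ 0.0352 -0.0831 -0.0355] yaw 2.46 F [ 0.0205 -0.0129  0.5885] gap 0.07685489081425266
t 7.45 d [ 0.1969 -0.0006  0.1963] rot [ 0.0352 -0.0831 -0.0355] yaw 2.46 F [ 0.0205 -0.0129  0.5885] gap 0.07685489081425266
```

```bash
echo '{"segments":[[2.25,0,0.5,0,0,0,0.08],[4.5,0,1.5,0,0,0,0.08],[6.75,0,2.5,0,0,0,0.08],[8.5,0,2.5,0,0,0,0.08],[9.85,-0.025,2.5,0,0,0,0.08],[9.85,-0.025,3.5,0,0,0,0.08],[9.85,-0.025,4.5,0,0,0,0.08],[9.85,-0.025,4.5,0,0,0,0.08],[9.85,-0.025,4.5,0,0,0,0.08]]}' > mv.in && python3 nudge.py mv.in; echo '{"segments":[[0,0,1.5,0,0,0,0.08],[0,0,3,0,0,0,0.08],[0,0,4,0,0,0,0.08],[0,0,4.5,0,0,0,0.08],[0,0,4.5,0,0,0,0.08],[0,0,4.5,0,0,0,0.08]]}' > mv.in && python3 nudge.py mv.in; python3 -c "
from h import *
go(.6325,-.205,.006,2.5)"
```

```text
time: 8.35
position: [0.6323, -0.2039, 0.1106]
tool_rot: [[0.999, 0.044, -0.002], [0.044, -0.999, 0.001], [-0.002, -0.001, -1.0]]
force: [0.2, -0.2, 1.4]
finger_gap: 0.0804
grasp_force: 0.0
time: 8.95
position: [0.6331, -0.2051, 0.0236]
tool_rot: [[0.999, 0.044, 0.003], [0.044, -0.999, -0.001], [0.002, 0.001, -1.0]]
force: [0.1, -0.7, -0.3]
finger_gap: 0.0803
grasp_force: 0.0
t 8.95 d [-0.0006 -0.0001  0.0176] rot [ 0.0686 -0.1422 -0.0024] yaw 2.5 F [ 0.0708 -0.7182 -0.2833] gap 0.08033052699542921
```

Scaled: 0.015 m is 0.75, 0.008 m is 0.4.

```bash
echo '{"segments":[[0,0,0.4,0,0,0,0.08],[0,0,0.75,0,0,0,0.08],[0,0,0.75,0,0,0,0.08],[0,0,0.75,0,0,0,0.08]]}' > mv.in && python3 nudge.py mv.in; echo '{"segments":[[0,0,0,0,0,0,0.06],[0,0,0,0,0,0,0.05],[0,0,0,0,0,0,0.05],[0,0,0,0,0,0,0.05],[0,0,0,0,0,0,0.05],[0,0,0,0,0,0,0.05],[0,0,0,0,0,0,0.05],[0,0,0,0,0,0,0.05]]}' > mv.in && python3 nudge.py mv.in 60
```

```text
time: 9.35
position: [0.6316, -0.2044, 0.0064]
tool_rot: [[0.999, 0.044, -0.001], [0.044, -0.999, 0.0], [-0.001, -0.0, -1.0]]
force: [-0.7, 0.1, 0.8]
finger_gap: 0.0802
grasp_force: 0.0
time: 10.15
position: [0.6325, -0.2049, 0.0075]
tool_rot: [[0.999, 0.044, 0.001], [0.044, -0.999, -0.001], [0.001, 0.001, -1.0]]
force: [1.3, -0.6, 4.5]
finger_gap: 0.0553
grasp_force: 66.1
```

Rack gripped (gap 55 mm, 66 N). Lifting high, then turning and carrying it to just short of the corner.

```bash
echo '{"segments":[[0,0,-0.5,0,0,0,0.05],[0,0,-2,0,0,0,0.05],[0,0,-4,0,0,0,0.05],[0,0,-6,0,0,0,0.05],[0,0,-7,0,0,0,0.05],[0,0,-7,0,0,0,0.05]]}' > mv.in && python3 nudge.py mv.in; python3 -c "
from h import *
go(.5963,.1341,.14,100.2);print(arm.state()['joint_positions'])"
```

```text
time: 10.75
position: [0.6334, -0.205, 0.1507]
tool_rot: [[0.999, 0.044, 0.005], [0.044, -0.999, -0.002], [0.005, 0.002, -1.0]]
force: [0.5, -0.4, -3.7]
finger_gap: 0.0554
grasp_force: 65.6
t 10.75 d [-0.0223 -0.3404  0.0099] rot [  0.3511  -0.1174 -97.6899] yaw 2.51 F [ 0.4794 -0.4491 -3.7453] gap 0.05542362882089086
[-23.7096  23.6172  21.0337  87.0902   0.0202 153.7807]
```

```bash
echo '{"segments":[[0,-1,0,0,0,-1.75,0.05],[0,-2.5,0,0,0,-3.5,0.05],[-0.25,-4,0,0,0,-5.25,0.05],[-0.5,-5.5,0,0,0,-7,0.05],[-0.5,-7,0,0,0,-8.75,0.05],[-0.5,-8.5,0,0,0,-10.5,0.05],[-0.75,-10,0,0,0,-12.25,0.05],[-1,-11.5,0,0,0,-14,0.05],[-1.1,-13,0,0,0,-15.75,0.05],[-1.1,-14.5,0,0,0,-17.5,0.05],[-1.1,-15.5,0,0,0,-19.25,0.05],[-1.1,-16.25,0,0,0,-21,0.05],[-1.1,-16.75,0,0,0,-22.75,0.05],[-1.1,-17,0,0,0,-24,0.05],[-1.1,-17,0,0,0,-24.425,0.05],[-1.1,-17,0,0,0,-24.425,0.05],[-1.1,-17,0,0,0,-24.425,0.05],[-1.1,-17,0,0,0,-24.425,0.05]]}' > mv.in && python3 nudge.py mv.in
python3 - <<'E'
from h import *
go(.5963,.1341,.06,100.2)
t=arm.get_image('top');s=arm.get_image('scene');cv2.imwrite('pics/t4r.png',t);cv2.imwrite('pics/s4r.png',s)
cv2.imwrite('pics/m4.png',np.hstack([crop(t,190,110,100,120,4),crop(s,215,180,100,120,4)]))
E
```

```text
time: 12.55
position: [0.5948, 0.1336, 0.1462]
tool_rot: [[-0.176, 0.984, -0.001], [0.984, 0.176, -0.0], [0.0, -0.001, -1.0]]
force: [0.0, -0.9, -3.8]
finger_gap: 0.0557
grasp_force: 65.6
t 12.55 d [0.0002 0.0016 0.0862] rot [-0.0612 -0.0023 -0.088 ] yaw 100.11 F [ 0.0159 -0.9435 -3.8034] gap 0.055729811068067875
```

View pics/m4.png

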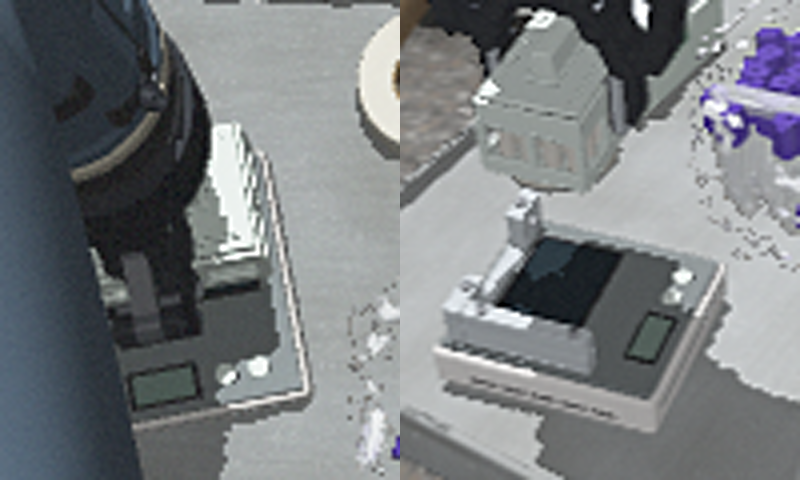

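Rack hangs upright with its lid on over the reader, with the window and stops clearly visible at crop (560,270). I'll descend 18 mm and 8 mm short of home, so the far finger clears the posts.

Scaled: 0.1 m is 5, 0.004 m is 0.2.

```bash
echo '{"segments":[[0.2,-0.225,1,0,0,0,0.05],[0.2,-0.225,2.5,0,0,0,0.05],[0.2,-0.225,4,0,0,0,0.05],[0.2,-0.225,4.5,0,0,0,0.05],[0.2,-0.225,4.85,0,0,0,0.05],[0.2,-0.225,5,0,0,0,0.05],[0.2,-0.225,5,0,0,0,0.05],[0.2,-0.225,5,0,0,0,0.05]]}' > mv.in && python3 nudge.py mv.in; python3 -c "
from h import *
go(.5897,.1369,.0395,100.2)"
```

```text
time: 13.45
position: [0.5913, 0.1374, 0.0486]
tool_rot: [[-0.177, 0.984, 0.003], [0.984, 0.177, 0.0], [-0.0, 0.003, -1.0]]
force: [-0.8, 0.6, -3.1]
finger_gap: 0.0554
grasp_force: 65.3
t 13.45 d [-0.0002 -0.0017  0.0091] rot [ 0.1748  0.01   -0.0073] yaw 100.19 F [-0.8357  0.6067 -3.0658] gap 0.05544847498301706
```

Scaled: 0.006 m is 0.3, 0.003 m is 0.15.

```bash
echo '{"segments":[[0,0,0.15,0,0,0,0.05],[0,0,0.3,0,0,0,0.05],[0,0,0.3,0,0,0,0.05],[0,0,0.3,0,0,0,0.05]]}' > mv.in && python3 nudge.py mv.in;echo '{"segments":[[0,0,0.05,0,0,0,0.05],[0,0,0.1,0,0,0,0.05],[0,0,0.15,0,0,0,0.05],[0,0,0.15,0,0,0,0.05]]}' > mv.in && python3 nudge.py mv.in; python3 -c "
from h import *
go(.5897,.1369,.0395,100.2)"
```

```text
time: 13.85
position: [0.5898, 0.1373, 0.0406]
tool_rot: [[-0.177, 0.984, -0.0], [0.984, 0.177, -0.0], [0.0, -0.0, -1.0]]
force: [0.0, 0.3, -3.8]
finger_gap: 0.0555
grasp_force: 65.4
time: 14.25
position: [0.5906, 0.1374, 0.0395]
tool_rot: [[-0.177, 0.984, 0.002], [0.984, 0.177, 0.0], [-0.0, 0.002, -1.0]]
force: [-2.0, -0.0, 5.3]
finger_gap: 0.0554
grasp_force: 66.4
t 14.25 d [-0.0003 -0.001   0.    ] rot [ 0.1023  0.0104 -0.003 ] yaw 100.2 F [-1.9905 -0.0012  5.3073] gap 0.055417378414974246
```

On the top (contact). Easing off 1 mm and sliding toward the far posts.

Scaled: 0.012 m is 0.6, 0.008 m is 0.4.

```bash
echo '{"segments":[[0,0,-0.05,0,0,0,0.05],[0,0.2,-0.05,0,0,0,0.05],[0,0.4,-0.05,0,0,0,0.05],[0,0.6,-0.05,0,0,0,0.05],[0,0.6,-0.05,0,0,0,0.05],[0,0.6,-0.05,0,0,0,0.05]]}' > mv.in && python3 nudge.py mv.in;python3 -c "
from h import *
go(.606,.148,.0395,100.2)"; echo '{"segments":[[0,0.1,0,0,0,0,0.05],[0,0.2,0,0,0,0,0.05],[0,0.2,0,0,0,0,0.05],[0,0.2,0,0,0,0,0.05]]}' > mv.in && python3 nudge.py mv.in;python3 -c "
from h import *
go(.606,.148,.0395,100.2)"
```

```text
time: 14.85
position: [0.6033, 0.1396, 0.0396]
tool_rot: [[-0.177, 0.984, 0.003], [0.984, 0.177, 0.0], [-0.0, 0.003, -1.0]]
force: [1.4, 0.0, 5.6]
finger_gap: 0.0552
grasp_force: 66.7
t 14.85 d [0.0078 0.0042 0.0001] rot [ 0.159   0.009  -0.0067] yaw 100.19 F [1.3562 0.0194 5.6461] gap 0.05518155288777046
time: 15.25
position: [0.6057, 0.1401, 0.0395]
tool_rot: [[-0.177, 0.984, 0.0], [0.984, 0.177, -0.0], [-0.0, -0.0, -1.0]]
force: [-2.9, 0.1, 6.8]
finger_gap: 0.0553
grasp_force: 66.9
t 15.25 d [0.0077 0.0017 0.    ] rot [-0.0001  0.0072 -0.011 ] yaw 100.19 F [-2.9244  0.0968  6.7743] gap 0.055349776522166515
```

Scaled: 0.001 m is 0.05, -0.0005 m is -0.025.

```bash
echo '{"segments":[[0,0.05,-0.025,0,0,0,0.05],[0,0.05,-0.025,0,0,0,0.05],[0,0.05,-0.025,0,0,0,0.05]]}' > mv.in && python3 nudge.py mv.in | egrep 'pos|^force';echo '{"segments":[[0,0.05,0,0,0,0,0.05],[0,0.05,0,0,0,0,0.05],[0,0.05,0,0,0,0,0.05]]}' > mv.in && python3 nudge.py mv.in| egrep 'pos|^force'; echo '{"segments":[[0,0.05,0,0,0,0,0.05],[0,0.05,0,0,0,0,0.05],[0,0.05,0,0,0,0,0.05]]}' > mv.in && python3 nudge.py mv.in| egrep 'pos|^force'; python3 -c "
from h import *
go(.606,.148,.0395,100.2)"
```

```text
position: [0.606, 0.1402, 0.0396]
force: [-2.9, -0.9, 5.6]
position: [0.6067, 0.1403, 0.0396]
force: [-4.3, -0.6, 6.5]
position: [0.6076, 0.1404, 0.0396]
force: [-4.4, -0.9, 7.4]
t 16.15 d [ 0.0077 -0.0003  0.0001] rot [-0.1224  0.0081 -0.0169] yaw 100.18 F [-4.4053 -0.9311  7.4138] gap 0.055611523911587725
```

Units first: shifts go in units of 20 mm and turns go in units of 4 degrees. So 0.001 m is 0.05.

```bash
for i in 1; do echo '{"segments":[[0,0.05,0,0,0,0,0.05],[0,0.05,0,0,0,0,0.05],[0,0.05,0,0,0,0,0.05]]}' > mv.in && python3 nudge.py mv.in | egrep 'pos|^force';echo '{"segments":[[0,0.05,0,0,0,0,0.05],[0,0.05,0,0,0,0,0.05],[0,0.05,0,0,0,0,0.05]]}' > mv.in && python3 nudge.py mv.in| egrep 'pos|^force'; echo '{"segments":[[0,0.05,0,0,0,0,0.05],[0,0.05,0,0,0,0,0.05],[0,0.05,0,0,0,0,0.05]]}' > mv.in && python3 nudge.py mv.in| egrep 'pos|^force'; done; python3 -c "
from h import *
go(.606,.148,.0395,100.2)"
```

```text
position: [0.6079, 0.1405, 0.0396]
force: [-5.7, -1.3, 9.0]
position: [0.6079, 0.1405, 0.0397]
force: [-7.9, -2.3, 10.0]
position: [0.608, 0.1405, 0.0397]
force: [-9.8, -2.0, 12.2]
t 17.05 d [ 0.0078 -0.0006  0.0002] rot [-0.428   0.0305  0.0279] yaw 100.23 F [-9.8077 -1.9777 12.1605] gap 0.05544800343847915
```

Far stop reached (force climbs, position stands at x 0.608). Now sliding toward the left bar.

Scaled: 0.003 m is 0.15, 0.002 m is 0.1.

```bash
echo '{"segments":[[0.05,-0.05,-0.05,0,0,0,0.05],[0.1,-0.05,-0.05,0,0,0,0.05],[0.15,-0.05,-0.05,0,0,0,0.05],[0.15,-0.05,-0.05,0,0,0,0.05],[0.15,-0.05,-0.05,0,0,0,0.05]]}' > mv.in && python3 nudge.py mv.in | egrep 'pos|^force';echo '{"segments":[[0.05,0,0,0,0,0,0.05],[0.1,0,0,0,0,0,0.05],[0.1,0,0,0,0,0,0.05],[0.1,0,0,0,0,0,0.05]]}' > mv.in && python3 nudge.py mv.in| egrep 'pos|^force'; echo '{"segments":[[0.05,0,0,0,0,0,0.05],[0.1,0,0,0,0,0,0.05],[0.1,0,0,0,0,0,0.05],[0.1,0,0,0,0,0,0.05]]}' > mv.in && python3 nudge.py mv.in| egrep 'pos|^force'; python3 -c "
from h import *
go(.606,.148,.0395,100.2)"
```

```text
position: [0.6076, 0.1421, 0.0397]
force: [-6.0, -4.5, 6.3]
position: [0.6073, 0.1438, 0.0397]
force: [-6.2, -4.6, 7.0]
position: [0.607, 0.1451, 0.0397]
force: [-6.6, -7.0, 7.0]
t 18.35 d [ 0.003  -0.0005  0.0002] rot [-0.3496  0.2544 -0.0851] yaw 100.12 F [-6.565  -7.0034  7.0141] gap 0.05522881694195404
```

```bash
echo '{"segments":[[0.05,0,0,0,0,0,0.05],[0.1,0,0,0,0,0,0.05],[0.1,0,0,0,0,0,0.05],[0.1,0,0,0,0,0,0.05]]}' > mv.in && python3 nudge.py mv.in | egrep 'pos|^force';echo '{"segments":[[0.05,0,0,0,0,0,0.05],[0.05,0,0,0,0,0,0.05],[0.05,0,0,0,0,0,0.05]]}' > mv.in && python3 nudge.py mv.in| egrep 'pos|^force'; echo '{"segments":[[0.05,0,0,0,0,0,0.05],[0.05,0,0,0,0,0,0.05],[0.05,0,0,0,0,0,0.05]]}' > mv.in && python3 nudge.py mv.in| egrep 'pos|^force'; python3 -c "
from h import *
go(.606,.148,.0395,100.2)"
```

```text
position: [0.6067, 0.1468, 0.0398]
force: [-5.9, -7.1, 6.7]
position: [0.6066, 0.1473, 0.0397]
force: [-5.1, -8.1, 5.9]
position: [0.6066, 0.1474, 0.0399]
force: [-6.4, -9.1, 7.1]
t 19.35 d [ 0.0007 -0.0005  0.0004] rot [-0.3552  0.4449 -0.1151] yaw 100.09 F [-6.4231 -9.1305  7.15  ] gap 0.05503196888804378
```

```bash
echo '{"segments":[[0.05,0.025,0,0,0,0,0.05],[0.05,0.025,0,0,0,0,0.05],[0.05,0.025,0,0,0,0,0.05]]}' > mv.in && python3 nudge.py mv.in | egrep 'pos|^force';echo '{"segments":[[0.05,0.025,0,0,0,0,0.05],[0.05,0.025,0,0,0,0,0.05],[0.05,0.025,0,0,0,0,0.05]]}' > mv.in && python3 nudge.py mv.in| egrep 'pos|^force'; echo '{"segments":[[0.05,0.025,0,0,0,0,0.05],[0.05,0.025,0,0,0,0,0.05],[0.05,0.025,0,0,0,0,0.05],[0.05,0.025,0,0,0,0,0.05],[0.05,0.025,0,0,0,0,0.05]]}' > mv.in && python3 nudge.py mv.in| egrep 'pos|^force'
python3 - <<'E'
from h import *
go(.606,.148,.0395,100.2)
t=arm.get_image('top');s=arm.get_image('scene')
cv2.imwrite('pics/m5.png',np.hstack([crop(t,190,130,80,95,5),crop(s,215,205,80,95,5)]))
E
```

```text
position: [0.6066, 0.1474, 0.0399]
force: [-6.6, -12.8, 7.4]
position: [0.6067, 0.1474, 0.04]
force: [-7.8, -14.6, 8.5]
position: [0.6067, 0.1474, 0.0401]
force: [-8.2, -16.5, 9.7]
t 20.45 d [ 0.0007 -0.0006  0.0006] rot [-0.5326  0.7824 -0.1416] yaw 100.06 F [ -8.1649 -16.4953   9.7441] gap 0.05543096454478236
```

View pics/m5.png

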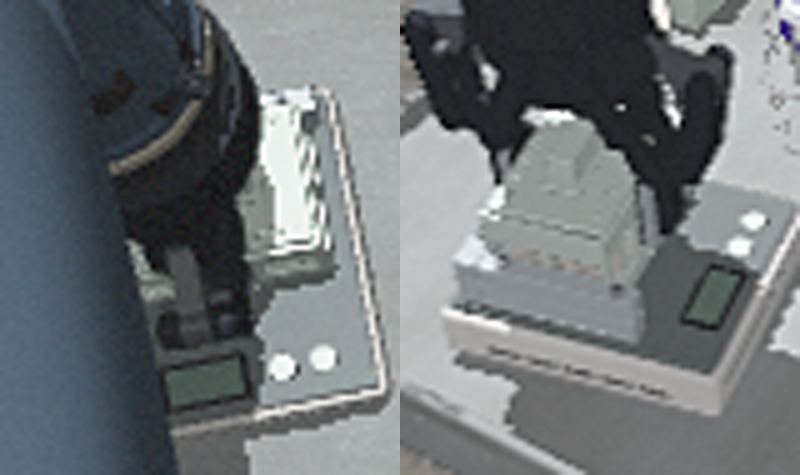

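The rack stands flush along the bar (crop bar edge at (540,300)) with its lid on and a finger between the posts. The pressed position matches the measured home within about 1 mm, with about 11 N and 15 N toward the stops. I'll hold briefly, then hand in.

```bash
echo '{"segments":[[0,0,0,0,0,0,0.05],[0,0,0,0,0,0,0.05],[0,0,0,0,0,0,0.05],[0,0,0,0,0,0,0.05]]}' > mv.in && python3 nudge.py mv.in && python3 -c "
from plant import arm
print(arm.close_job())"
```

```text
time: 20.95
position: [0.6067, 0.1474, 0.04]
tool_rot: [[-0.175, 0.985, -0.007], [0.985, 0.175, -0.015], [-0.014, -0.009, -1.0]]
force: [-8.9, -16.6, 9.6]
finger_gap: 0.0555
grasp_force: 66.7
the job is handed in; nothing more can be done
None
```

The lid is seated and the rack is held pressed into the reader's corner, about 11 N toward the far posts and 15 N toward the left bar; I handed the job in at 20.95 s, no verdict came back, and pin travel was inferred from position and force, not read directly.

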